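# Unclip the yellow cart wheel

## Robot

A 7-joint arm with a two-finger parallel gripper is mounted at the origin on the work surface. World frame = base frame: x ahead of the robot, y to its left, z up, the work surface at z = 0. Lengths are in m, angles in rad, forces in N, time in s.
With the tool pointing down it reaches from about 0.4 to 0.85 m from the base axis. Payload 10.4 kg.
Tool frame: the origin (TCP) lies midway between the tips of the shut fingers; the grasp point (between the pads) lies 19 mm behind it; z points along the fingers, y is the line along which they close (so a half turn about z gives the same grasp; the last joint's range is limited). The gripper opens to 87 mm and grips with 3 to 60 N. Pads are 19 mm wide; open, the fingers measure 117 mm over their backs; the gripper's body (75 mm by 190 mm) begins 51 mm behind the grasp point.
Start: joints at [-1.372, 0.332, -0.065, 1.46, 0.022, 1.35, -0.088], TCP at [0.137, 0.61, 0.223] pointing down, gripper open.
Joint ranges: [-2.6, 2.6], [-0.5, 2.12], [-1.47, 1.34], [0.16, 2.42], [-1.27, 4.41], [0.06, 2.06], [-2.6, 2.6]. Speed limits (rad/s): [2.22, 2.22, 2.79, 2.79, 3.14, 3.14, 3.14].

## Interface

Orientations are given as a unit quaternion [x, y, z, w].
In Python, from bench import r gives the robot as it stands.
- The arm moves only by the tool apply_moves, never from a script. Its argument "steps" is a list of rows, each a list of 7 numbers: the turn, a rotation vector about the tool's x, y, z in rad, then the shift along the tool's x, y, z in mm, then the opening, from -1 (shut) to 1 (fully open). In form: [[ax, ay, az, x, y, z, claw], ...]. A call has 1 to 20 rows; each row is the pose to reach, as a shift and turn from the pose commanded when the call began, along the tool's axes at that moment; what a row does not reach only later rows make up. A row lasts 1/12 s, in which the tool goes at most 41.7 mm and 7.16 degrees, less where a joint would pass 70% of its speed; a pose out of reach is approached as far as the arm can. A call with a gripper value outside its range is refused whole. The fingers move at their own pace and stop on an object; "force" is the grip in N (left out, the last holds). Time passes only in rows, so rows that repeat a pose let the fingers close. It gives the time, the measured TCP pose, the force, the opening and the grip force at its end, in the units of the state.
- r.read_state(): the state, without advancing time (a new reading comes with each control period).
- r.camera(name): name is "scene" or "top" or "wrist"; returns a dict with "pixels" (400x640x3 uint8, red, green, blue), "z_map" (400x640 float32, m along the optical axis (not along the pixel's ray), 0 where there is no reading), "fovy" (degrees; the focal length in pixels is half the picture's height over the tangent of half this angle, whatever the lens; pixels are square), "cx", "cy" (the principal point, pixels), "position" and "orientation" of the camera in the world. Camera axes: x right, y down, z forward; pixel columns grow to the right and rows downward; lengths in m; the calibration is good to about 2 mm. A picture is of the moment at which its call begins.
- r.close_job(): hands the job in; it is judged then, once.
The state is a dict: "time": time; "joint_positions": joint angles; "joint_vel": joint speeds; "joint_torque": joint torques, N m; "ee_pos": TCP position; "eef_rot": TCP orientation; "ft_force": force on the tool from outside, world axes, zero at the start; "torque": the same for the moment, N m; "width": finger opening in m; "grip_force": force on a finger pad.
Only numpy, scipy, OpenCV 4.12 (cv2) and the standard library are available. Lean on these libraries where they do the work, as an engineer would, in place of code of your own. Each camera call takes 0.05 s, during which the arm holds its last target. There are 200 camera calls.

## Task

The cart wheel with the yellow hub is due to come off its axle: take the orange hooked pick from its rest, put the hook down through the pull loop of the dark steel spring ring on that axle and pull the ring straight out of its groove until it is clear of the axle, then lay the pick back on its rest as it was. Use only the pick on the ring, not the gripper, and leave the ring of the red-hubbed wheel in place.

Things in the scene. Friction and masses are not known exactly. Their poses are not given: they have to be found in the camera images.
- pick_grip (a point): Hooked pick, 85 g: middle of its orange handle (110 x 18 wide x 20 high mm), 52 mm over the table; z up, x along it to the hook: 6 mm steel shank, 105 mm ahead bent square down to a pin ending 39 mm below this point. Its grey rest has notched posts (28 mm wide, cheeks 59 mm high) 43 mm ahead and behind; free between them. A blue straight awl on a like rest is not needed.
- ring_loop (a point): Dark steel C-shaped spring ring (65 x 33 x 6 mm) level on the yellow-hubbed wheel's axle: middle of its pull loop, clear hole 27 mm, 81 mm over the table; z up. x points from the loop to the axle 30 mm off and on to the C's mouth: it pulls out along -x with 5 to 9 N, snaps after 10 mm, is clear after 20 mm and drops on the wheel. Free space below down to the hub face, 54 mm over the table.
- yellow_wheel_axle (a point): Axle of the yellow-hubbed wheel, at ring height (81 mm over the table). The wheel (black tyre 150 mm across, top 52 mm high) lies flat and fixed, axle up; a washer 42 mm across carries the ring; the axle is 20 mm thick in the groove, its head above 26 mm, top 96 mm over the table.
- red_ring_loop (a point): The same point on the like ring of the like wheel with the red hub, which must stay in place.
Things that resemble listed ones, but are neither listed nor needed, are in the scene too. Of the things that look like the part that bears pick_grip, the smaller one is meant.

How it is judged:
On the way, in this order (a step that is already met when the one before it is completed fails the run):
1. the pick's hook is down through the pull loop of the yellow-hubbed wheel's ring, with the ring still on the axle (x of ring_loop in the frame of pick_grip between 0.089 and 0.121 m and y of ring_loop in the frame of pick_grip between -0.016 and 0.016 m and z of ring_loop in the frame of pick_grip between -0.04 and 0 m and horizontal distance between ring_loop and yellow_wheel_axle below 0.04 m), for 0.04 s.
2. the ring is pulled out of its groove, clear of the axle (horizontal distance between ring_loop and yellow_wheel_axle above 0.047 m), for 0.1 s.
At the end, for the whole second after the job is handed in: The ring of the yellow-hubbed wheel lies off its axle, on wheel or table, its loop's middle over 47 mm from the axle's centre; the pick is back on its rest, its centre within 22 mm of where it lay, upright within 11 degrees; the red wheel's ring is within 15 mm of where it was (horizontal distance between ring_loop and yellow_wheel_axle above 0.047 m and height (world z) of ring_loop between 0 and 0.09 m and distance of pick_grip from where it was at the start of the episode below 0.022 m and angle between pick_grip's own z axis and vertical below 0.2 rad and distance of red_ring_loop from where it was at the start of the episode below 0.015 m); the robot touches nothing.
It fails at once if the ring is touched with the gripper (contact force between any of the fingers, the arm and ring above 1 N).
It fails at once if the red-hubbed wheel's ring is pulled about (distance of red_ring_loop from where it was at the start of the episode above 0.015 m).
It also fails if it takes over 48 s, if anything falls off the work surface, if the arm or the gripper's body presses on something with over 40 N, if the wrist force passes 120 N, or if a joint passes its speed limit or range.

## Working session

There is one attempt and no reset: what is moved stays moved. The work goes in short steps, Python scripts to look and compute and a tool call to move; the robot and the scene stay as the last step left them, time stands still between calls to the robot, and variables do not carry over. Pictures are saved under pics/ and viewed, at most 10 in all, crops included, and the job is handed in when it is done.

Besides the shell and the picture viewer there is one more tool, called after "Call:" in YAML: its name, and indented under it one key for each argument. apply_moves: Moves the arm, as the interface text tells. Its arguments: {"type":"object","properties":{"steps":{"type":"array","items":{"type":"array","items":{"type":"number"}}},"force":{"type":"number"}},"required":["steps"]}

```bash
mkdir -p pics; cat > h.py <<'E'
import numpy as np, cv2
from scipy.spatial.transform import Rotation as R
from bench import r
def cam(n):
    c=r.camera(n); c={**c}; c['f']=200/np.tan(np.radians(c['fovy'])/2)
    c['M']=R.from_quat(c['orientation']).as_matrix(); c['p']=np.array(c['position']); return c
def plane(c,u,v,z):
    d=c['M']@np.array([(u-c['cx'])/c['f'],(v-c['cy'])/c['f'],1]); return c['p']+d*(z-c['p'][2])/d[2]
def cloud(c):
    v,u=np.mgrid[0:400,0:640]; Z=c['z_map']
    P=np.stack([(u-c['cx'])/c['f']*Z,(v-c['cy'])/c['f']*Z,Z],-1)
    return P@c['M'].T+c['p']
def save(c,n): cv2.imwrite('pics/'+n,c['pixels'][:,:,::-1])
E
python3 - <<'E'
from h import *
import pickle
for n in ['scene','top']:
    c=cam(n); save(c,n+'.png'); pickle.dump(c,open(n+'.pkl','wb')); print(n,c['p'],c['M'][:,2],c['f'])
print(r.read_state())
E
```

```text
scene [1.00778142 0.41081796 0.65204274] [-0.59729568 -0.51465661 -0.61511498] 406.26688646990107
top [ 0.25928687 -0.08664012  1.05258723] [ 0.19182301  0.02592241 -0.98108713] 452.9591270331192
{'time': 0.1, 'joint_positions': array([-1.37156254,  0.33282633, -0.06474933,  1.46084557,  0.0216081 ,
        1.34986623, -0.08851247]), 'joint_vel': array([-6.33576307e-04, -2.54818534e-03, -1.16369712e-03, -2.88988597e-03,
       -1.19410629e-03, -2.11594334e-03, -1.09629391e-05]), 'joint_torque': array([ 1.64416335e-03, -6.24542642e+01,  2.47579190e-02, -3.90708911e+01,
       -6.13744673e-02,  3.65411409e-02,  4.23989206e-05]), 'ee_pos': array([0.13741473, 0.60936652, 0.2218282 ]), 'eef_rot': array([ 1.10662298e-01,  9.93857870e-01, -6.23009148e-04, -4.62106274e-05]), 'ft_force': array([-0.09376754,  0.34948924, -0.64074528]), 'torque': array([-0.02034356, -0.02493006,  0.00309853]), 'grip_force': 0.0, 'width': 0.08717135579982212}
```

View pics/top.png

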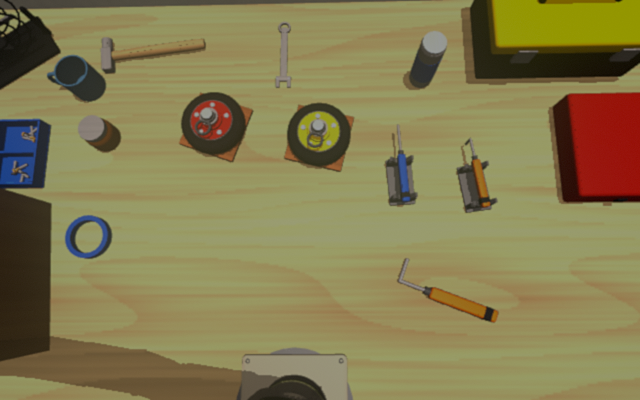

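View pics/scene.png

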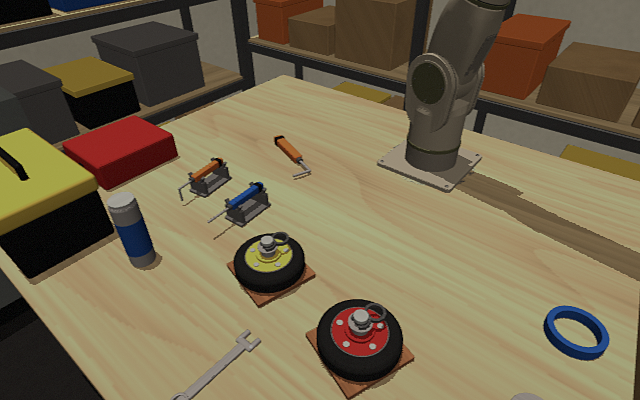

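Top view: the orange pick on its rest is at (480,183). The look-alikes are a larger loose orange pick at (460,303) and the blue awl on its rest at (402,177). I choose the one on the rest, which is also the smaller. The yellow wheel is at (319,130) and the red one at (210,120). Next I measure and take a close crop.

```bash
cat > m.py <<'E'
from h import *
import pickle
t=pickle.load(open('top.pkl','rb')); s=pickle.load(open('scene.pkl','rb'))
for n,c,b in [('top',t,(440,120,510,220)),('scene',s,(165,140,240,215))]:
    P=cloud(c); hsv=cv2.cvtColor(c['pixels'],cv2.COLOR_RGB2HSV)
    m=cv2.inRange(hsv,(5,150,80),(18,255,255))>0
    k=np.zeros_like(m);k[b[1]:b[3],b[0]:b[2]]=1
    q=P[m&k]; q=q[(q[:,2]>.04)&(q[:,2]<.075)]
    (cx,cy),wh,a=cv2.minAreaRect(q[:,:2].astype(np.float32)*1000)
    print(n,len(q),'handle',cx,cy,wh,a,'z',np.percentile(q[:,2],[5,50,95]))
    # shank/hook: raised points in box
    # axle top
    for name,uv in [('yellow',(319,130) if n=='top' else (268,243)),('red',(210,118) if n=='top' else (362,318))]:
        kk=np.zeros_like(m);kk[uv[1]-35:uv[1]+35,uv[0]-35:uv[0]+35]=1
        h=P[kk&(P[:,:,2]>.091)&(P[:,:,2]<.1)]; print(name,'axle top',len(h),(h.min(0)+h.max(0))/2,h.max(0)-h.min(0))
        g=P[kk&(P[:,:,2]>.074)&(P[:,:,2]<.089)]; 
        ax=(h.min(0)+h.max(0))/2; d=np.linalg.norm(g[:,:2]-ax[:2],axis=1); g=g[(d>.024)&(d<.055)]
        if len(g): print(' ring pts',len(g),(g.min(0)+g.max(0))/2,g.max(0)-g.min(0))
a=cv2.resize(t['pixels'][100:220,280:350],None,fx=4.9,fy=4.9,interpolation=cv2.INTER_CUBIC)
b=cv2.resize(t['pixels'][120:220,440:510],None,fx=4.9,fy=4.9,interpolation=cv2.INTER_CUBIC)
b=cv2.copyMakeBorder(b,0,a.shape[0]-b.shape[0],0,0,cv2.BORDER_CONSTANT)
cv2.imwrite('pics/crop.png',np.clip(np.hstack([a,b])[:,:,::-1]*1.5,0,255).astype(np.uint8))
E
python3 m.py
```

```text
top 276 handle 486.8124084472656 -418.2952575683594 (108.71351623535156, 23.162784576416016) 4.1426801681518555 z [0.0571692  0.061712   0.06550147]
yellow axle top 99 [ 0.61331472 -0.05695082  0.09620677] [0.02440265 0.02240091 0.00733891]
 ring pts 83 [ 0.58251232 -0.04974515  0.08288564] [0.03263605 0.03595287 0.01082842]
red axle top 100 [0.64571986 0.19443805 0.09549866] [0.02435785 0.0244778  0.00892431]
 ring pts 90 [0.61505506 0.20496966 0.08234095] [0.03217173 0.03699906 0.01202225]
scene 219 handle 487.7210388183594 -416.726318359375 (108.82766723632812, 18.397722244262695) 7.948188304901123 z [0.04499878 0.05715727 0.06051832]
yellow axle top 90 [ 0.61596923 -0.05562276  0.09332931] [0.02563657 0.0259578  0.00429662]
 ring pts 106 [ 0.58386059 -0.04887372  0.07973728] [0.03065244 0.03834888 0.00844184]
red axle top 165 [0.64725028 0.19534745 0.09333905] [0.02495858 0.0248022  0.00461319]
 ring pts 164 [0.61673256 0.20531235 0.07951604] [0.03355062 0.03770221 0.0094074 ]
```

View pics/crop.png

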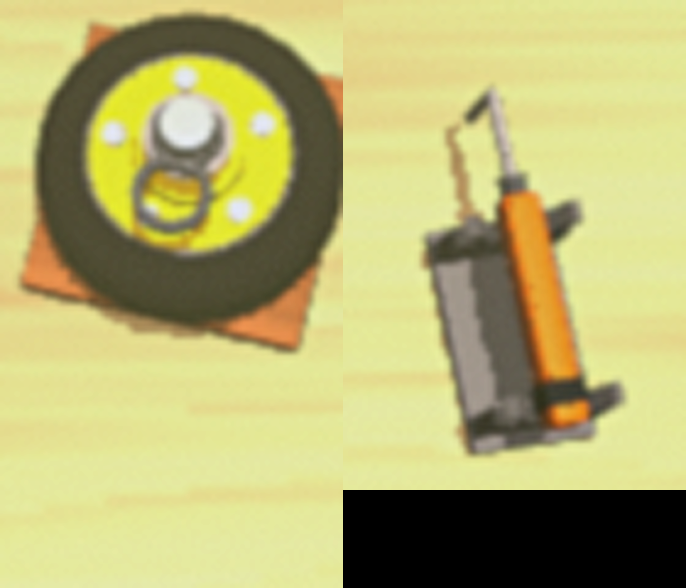

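The crop confirms it: the pick with the orange handle lies on the grey rest with its hook pointing up in the image (+x), and the yellow wheel's loop is at about (315,140) in the full image, on the robot's side of the axle. The estimates are:
- **Pick grip:** (0.487, -0.418), yaw about 6°.
- **Axle:** (0.6145, -0.0565).
- **Loop:** (0.585, -0.050), ring yaw about -12.5°.

All of them fit the stated sizes and heights. I move via a waypoint ahead of the base.

Call:
apply_moves:
  steps:
    - [0,0,1.8,-466,-417,-28,1]
    - [0,0,1.8,-466,-417,-28,1]
    - [0,0,1.8,-466,-417,-28,1]
    - [0,0,1.8,-466,-417,-28,1]
    - [0,0,1.8,-466,-417,-28,1]
    - [0,0,1.8,-466,-417,-28,1]
    - [0,0,1.8,-466,-417,-28,1]
    - [0,0,1.8,-466,-417,-28,1]
    - [0,0,1.8,-466,-417,-28,1]
    - [0,0,1.8,-466,-417,-28,1]
    - [0,0,1.8,-466,-417,-28,1]
    - [0,0,1.8,-466,-417,-28,1]
    - [0,0,1.8,-466,-417,-28,1]
    - [0,0,1.8,-466,-417,-28,1]
    - [0,0,1.8,-466,-417,-28,1]
    - [0,0,1.8,-466,-417,-28,1]

```text
time: 1.43
ee_pos: [0.5036, 0.0924, 0.251]
eef_rot: [0.851, 0.525, 0.0, 0.002]
ft_force: [-0.3, -0.6, 0.4]
width: 0.0868
grip_force: 0.0
```

```bash
cat >> h.py <<'E'
def togo(p,yaw):
    "turn (rad, about tool z) and shift (mm, tool axes) to world point p, tool x at yaw (deg), tool down"
    s=r.read_state(); M=R.from_quat(s['eef_rot']).as_matrix()
    y=np.radians(yaw); T=np.array([[np.cos(y),np.sin(y),0],[np.sin(y),-np.cos(y),0],[0,0,-1]]).T
    T=np.column_stack([[np.cos(y),np.sin(y),0],[np.sin(y),-np.cos(y),0],[0,0,-1]])
    print('turn',R.from_matrix(M.T@T).as_rotvec().round(3),'shift',(M.T@(np.array(p)-s['ee_pos'])*1000).round(1))
def st():
    s=r.read_state(); M=R.from_quat(s['eef_rot']).as_matrix()
    print('t',s['time'],'q',s['joint_positions'].round(2),'p',s['ee_pos'].round(4),'xyaw',np.degrees(np.arctan2(M[1,0],M[0,0])).round(2),'down',M[2,2].round(4),'F',s['ft_force'].round(1),'w',s['width'],s['grip_force'])
E
sed -i '/^    y=np.radians(yaw); T=np.array/s/;.*/;/;s/;$//' h.py
python3 -c "
from h import *
st(); togo([.487,-.418,.19],6)"
```

```text
t 1.4333 q [-0.78  0.05  0.53  1.74 -0.02  1.36 -0.71] p [0.5036 0.0924 0.251 ] xyaw 63.39 down -1.0 F [-0.3 -0.6  0.4] w 0.08677736925420737 0.0
turn [ 0.003 -0.     1.002] shift [-463.7  213.6   62.1]
```

Call:
apply_moves:
  steps:
    - [0,0,1.0,-464,214,50,1]
    - [0,0,1.0,-464,214,50,1]
    - [0,0,1.0,-464,214,50,1]
    - [0,0,1.0,-464,214,50,1]
    - [0,0,1.0,-464,214,50,1]
    - [0,0,1.0,-464,214,50,1]
    - [0,0,1.0,-464,214,50,1]
    - [0,0,1.0,-464,214,50,1]
    - [0,0,1.0,-464,214,50,1]
    - [0,0,1.0,-464,214,50,1]
    - [0,0,1.0,-464,214,50,1]
    - [0,0,1.0,-464,214,50,1]
    - [0,0,1.0,-464,214,50,1]
    - [0,0,1.0,-464,214,50,1]
    - [0,0,1.0,-464,214,50,1]
    - [0,0,1.0,-464,214,50,1]
    - [0,0,1.0,-464,214,50,1]
    - [0,0,1.0,-464,214,50,1]

```text
time: 2.93
ee_pos: [0.4915, -0.409, 0.2007]
eef_rot: [0.998, 0.061, 0.0, -0.0]
ft_force: [-0.5, -0.4, 0.3]
width: 0.0868
grip_force: 0.0
```

```bash
python3 - <<'E'
from h import *
st(); c=cam('wrist'); save(c,'w1.png')
print(c['p'],c['M'][:,2])
P=cloud(c); hsv=cv2.cvtColor(c['pixels'],cv2.COLOR_RGB2HSV)
m=(cv2.inRange(hsv,(5,150,60),(18,255,255))>0)&(P[:,:,2]>.055)&(P[:,:,2]<.072)
q=P[m]; print(len(q),cv2.minAreaRect(q[:,:2].astype(np.float32)*1000),np.median(q[:,2]))
E
```

```text
t 2.9333 q [-0.    0.48  0.87  1.49 -0.37  1.34 -0.55] p [ 0.4915 -0.409   0.2007] xyaw 6.99 down -1.0 F [-0.5 -0.4  0.3] w 0.08679077718836449 0.0
[ 0.55918769 -0.40134214  0.36261196] [-0.25285645 -0.03147186 -0.9669918 ]
1384 ((552.8314208984375, -520.357666015625), (190.90431213378906, 250.08360290527344), 13.211579322814941) 0.0613044605913603
```

View pics/w1.png

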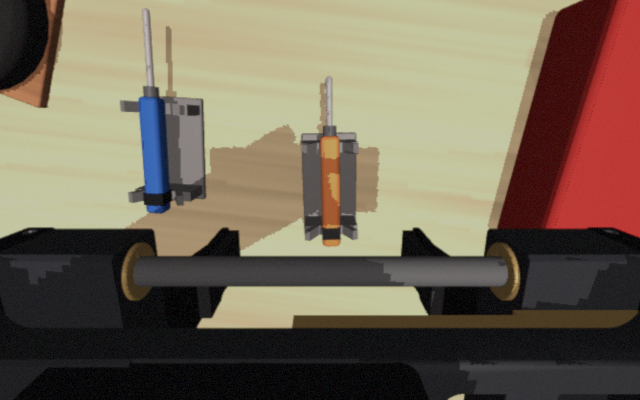

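The wrist view shows the pick's handle at (330,190), with its shank running up to (329,78) and clear space to the posts. I refine with only that region.

```bash
python3 - <<'E'
from h import *
c=cam('wrist')
P=cloud(c); hsv=cv2.cvtColor(c['pixels'],cv2.COLOR_RGB2HSV)
k=np.zeros((400,640),bool);k[120:250,305:355]=1
m=(cv2.inRange(hsv,(3,150,60),(20,255,255))>0)&(P[:,:,2]>.057)&(P[:,:,2]<.068)&k
q=P[m]; print(len(q),cv2.minAreaRect(q[:,:2].astype(np.float32)*1000),np.median(q[:,2]), q[:,0].min(),q[:,0].max())
print(cv2.fitLine(q[:,:2].astype(np.float32)*1000,cv2.DIST_L2,0,.01,.01).ravel())
k=np.zeros((400,640),bool);k[70:130,315:345]=1
s=P[k&(P[:,:,2]>.04)&(P[:,:,2]<.065)]
print('shank',len(s),s.min(0),s.max(0),s[np.argsort(s[:,0])[-5:]])
togo([.487,-.418,.035],6)
E
```

```text
1374 ((486.830810546875, -420.2083740234375), (107.79098510742188, 17.216026306152344), 8.3202486038208) 0.061273724102307275 0.4333816841924756 0.5407020302563241
[ 9.8815703e-01  1.5344600e-01  4.8787897e+02 -4.1954721e+02]
shank 388 [ 0.54536754 -0.41813114  0.04103331] [ 0.59240934 -0.40259817  0.05906763] [[ 0.59178417 -0.40762222  0.05187927]
 [ 0.59205966 -0.40391984  0.05309683]
 [ 0.59214756 -0.40481003  0.05329225]
 [ 0.59221872 -0.40569701  0.05364258]
 [ 0.59240934 -0.40660019  0.05288004]]
turn [-0.    -0.001  0.017] shift [ -5.4   8.  165.8]
```

Call:
apply_moves:
  steps:
    - [0,0,-0.018,-6,10,30,1]
    - [0,0,-0.018,-6,10,60,1]
    - [0,0,-0.018,-6,10,90,1]
    - [0,0,-0.018,-6,10,115,1]
    - [0,0,-0.018,-6,10,135,1]
    - [0,0,-0.018,-6,10,150,1]
    - [0,0,-0.018,-6,10,160,1]
    - [0,0,-0.018,-6,10,167,1]
    - [0,0,-0.018,-6,10,167,1]
    - [0,0,-0.018,-6,10,167,1]

```text
time: 3.87
ee_pos: [0.4863, -0.4214, 0.0342]
eef_rot: [0.998, 0.069, 0.0, 0.0]
ft_force: [0.5, -0.6, 1.1]
width: 0.0873
grip_force: 0.0
```

Call:
apply_moves:
  steps:
    - [0,0,0,0,0,0,-1]
    - [0,0,0,0,0,0,-1]
    - [0,0,0,0,0,0,-1]
    - [0,0,0,0,0,0,-1]
    - [0,0,0,0,0,0,-1]
    - [0,0,0,0,0,0,-1]
    - [0,0,0,0,0,0,-1]
    - [0,0,0,0,0,0,-1]
    - [0,0,0,0,0,0,-1]
    - [0,0,0,0,0,0,-1]
    - [0,0,0,0,0,0,-1]
    - [0,0,0,0,0,0,-1]
  force: 40

```text
time: 4.87
ee_pos: [0.4859, -0.421, 0.0334]
eef_rot: [0.998, 0.069, -0.0, -0.0]
ft_force: [-0.6, 0.5, -0.7]
width: 0.0176
grip_force: 40.0
```

```bash
python3 -c "
from h import *
st()"
```

```text
t 4.8667 q [ 0.09  0.65  0.76  1.63 -0.5   1.06 -0.43] p [ 0.4859 -0.421   0.0334] xyaw 7.9 down -1.0 F [-0.6  0.5 -0.7] w 0.017581312194677432 39.99997819773853
```

Call:
apply_moves:
  steps:
    - [0,0,0,0,0,-15,-1]
    - [0,0,0,0,0,-40,-1]
    - [0,0,0,0,0,-70,-1]
    - [0,0,0,0,0,-100,-1]
    - [0,0,0,0,0,-137,-1]
    - [0,0,0.05,10,-40,-137,-1]
    - [0,0,0.1,15,-75,-137,-1]
    - [0,0,0.15,20,-110,-137,-1]
    - [0,0,0.2,25,-150,-137,-1]
    - [0,0,0.25,30,-190,-137,-1]
    - [0,0,0.3,35,-230,-137,-1]
    - [0,0,0.356,40,-270,-137,-1]
    - [0,0,0.356,45,-310,-137,-1]
    - [0,0,0.356,48,-345,-137,-1]
    - [0,0,0.356,50,-370,-137,-1]
    - [0,0,0.356,50,-390,-137,-1]
    - [0,0,0.356,50,-390,-137,-1]
    - [0,0,0.356,50,-390,-137,-1]
    - [0,0,0.356,50,-390,-137,-1]

```text
time: 6.45
ee_pos: [0.482, -0.0289, 0.1711]
eef_rot: [0.994, -0.109, 0.0, -0.0]
ft_force: [0.1, 0.2, -0.4]
width: 0.0172
grip_force: 40.0
```

```bash
python3 - <<'E'
from h import *
import pickle
st(); c=cam('wrist'); save(c,'w2.png'); pickle.dump(c,open('w2.pkl','wb'))
P=cloud(c)
for a,b in [(.145,.2),(.09,.1),(.076,.088)]:
    m=(P[:,:,2]>a)&(P[:,:,2]<b)&(P[:,:,0]>.53)&(P[:,:,0]<.65)&(abs(P[:,:,1]+.05)<.06)
    if m.any():
        q=P[m]; v,u=np.nonzero(m); print(a,b,len(q),q.min(0).round(4),q.max(0).round(4),u.min(),u.max(),v.min(),v.max())
E
```

```text
t 6.45 q [-0.88  0.04  0.87  1.93 -0.03  1.18 -1.78] p [ 0.482  -0.0289  0.1711] xyaw -12.57 down -1.0 F [ 0.1  0.2 -0.4] w 0.017216762042474687 39.99951054342091
0.145 0.2 2912 [ 0.53   -0.0555  0.1857] [ 0.5878 -0.0315  0.2   ] 299 340 8 164
0.09 0.1 726 [ 0.6013 -0.071   0.0903] [ 0.6212 -0.0454  0.0979] 299 337 0 29
0.076 0.088 1854 [ 0.5664 -0.0791  0.076 ] [ 0.6274 -0.032   0.0864] 289 347 0 88
```

View pics/w2.png

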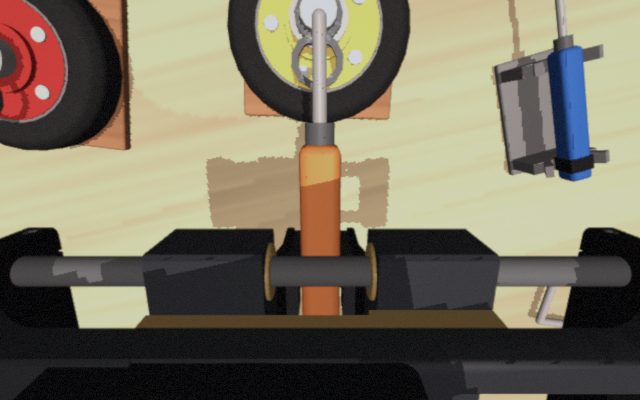

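The wrist view shows the elbow of the hook at (318,12) and the loop ring at (318,62), in line with the shank. I measure the loop's offset from the pin.

```bash
python3 - <<'E'
from h import *
import pickle
c=pickle.load(open('w2.pkl','rb'))
P=cloud(c); hsv=cv2.cvtColor(c['pixels'],cv2.COLOR_RGB2HSV)
k=np.zeros((400,640),bool);k[34:100,285:350]=1
m=k&(P[:,:,2]>.077)&(P[:,:,2]<.088)
q=P[m]; (x,y),rad=cv2.minEnclosingCircle(q[:,:2].astype(np.float32)); print('loop pts',len(q),x,y,rad,q[:,2].mean())
ax=P[(P[:,:,2]>.090)&(P[:,:,2]<.1)&(abs(P[:,:,0]-.61)<.02)]
v,u=np.nonzero(m); print(u.min(),u.max(),v.max(), plane(c,(u.min()+u.max())/2,v[(u<u.min()+3)|(u>u.max()-3)].mean(),.081),plane(c,318,v.max(),.081))
s=P[(P[:,:,2]>.17)&(P[:,:,2]<.2)&(P[:,:,0]>.57)&(P[:,:,0]<.6)&(abs(P[:,:,1]+.05)<.06)]
print('shank end',s.min(0),s.max(0)); 
t=s[s[:,0]>.583];print(t.mean(0))
cmask=P[(P[:,:,2]>.05)&(P[:,:,2]<.06)]
E
```

```text
loop pts 1019 0.5882180333137512 -0.05235830321907997 0.02284712716937065 0.08297086790953043
292 343 88 [ 0.58615572 -0.05141826  0.081     ] [ 0.56648363 -0.04735707  0.081     ]
shank end [ 0.57001459 -0.05547951  0.18797691] [ 0.58779078 -0.0463277   0.19410613]
[ 0.58493709 -0.05240584  0.19154999]
```

Call:
apply_moves:
  steps:
    - [0,0,0,-1,-1.5,15,-1]
    - [0,0,0,-1,-1.5,30,-1]
    - [0,0,0,-1,-1.5,42,-1]
    - [0,0,0,-1,-1.5,50,-1]
    - [0,0,0,-1,-1.5,57,-1]
    - [0,0,0,-1,-1.5,64,-1]
    - [0,0,0,-1,-1.5,71,-1]
    - [0,0,0,-1,-1.5,78,-1]
    - [0,0,0,-1,-1.5,84,-1]
    - [0,0,0,-1,-1.5,88,-1]
    - [0,0,0,-1,-1.5,88,-1]
    - [0,0,0,-1,-1.5,88,-1]

```text
time: 7.5
ee_pos: [0.4812, -0.0263, 0.0825]
eef_rot: [0.994, -0.109, -0.0, 0.0]
ft_force: [-0.3, -0.6, -1.1]
width: 0.0172
grip_force: 40.0
```

```bash
python3 - <<'E'
from h import *
st(); c=cam('scene')
a=cv2.resize(c['pixels'][200:310,200:340],None,fx=5,fy=5,interpolation=cv2.INTER_CUBIC); cv2.imwrite('pics/s2.png',np.clip(a[:,:,::-1]*1.3,0,255).astype(np.uint8))
E
```

```text
t 7.5 q [-0.82  0.19  0.86  2.03 -0.17  0.99 -1.66] p [ 0.4812 -0.0263  0.0825] xyaw -12.51 down -1.0 F [-0.3 -0.6 -1.1] w 0.01718788451689215 39.99978267587721
```

View pics/s2.png

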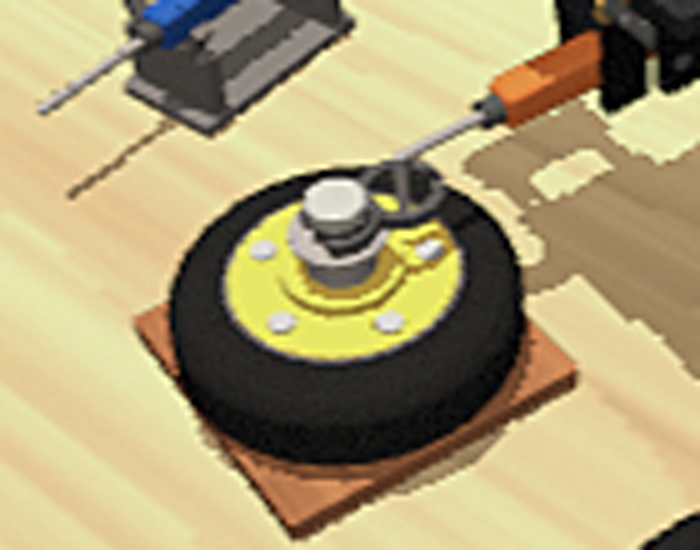

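The crop shows the pin down through the loop, at about (405,185) in the crop, with the ring still on the axle. Now I pull straight out along -x.

Call:
apply_moves:
  steps:
    - [0,0,0,-4,0,0,-1]
    - [0,0,0,-8,0,0,-1]
    - [0,0,0,-11,0,0,-1]
    - [0,0,0,-14,0,0,-1]
    - [0,0,0,-16,0,0,-1]
    - [0,0,0,-18,0,0,-1]
    - [0,0,0,-20,0,0,-1]
    - [0,0,0,-22,0,0,-1]
    - [0,0,0,-24,0,0,-1]
    - [0,0,0,-26,0,0,-1]
    - [0,0,0,-28,0,0,-1]
    - [0,0,0,-30,0,0,-1]
    - [0,0,0,-32,0,0,-1]
    - [0,0,0,-34,0,0,-1]
    - [0,0,0,-36,0,0,-1]
    - [0,0,0,-38,0,0,-1]
    - [0,0,0,-40,0,0,-1]
    - [0,0,0,-40,0,0,-1]
    - [0,0,0,-40,0,0,-1]

```text
time: 9.13
ee_pos: [0.4421, -0.0175, 0.0826]
eef_rot: [0.994, -0.109, 0.0, -0.0]
ft_force: [0.8, 1.4, -0.4]
width: 0.0176
grip_force: 40.0
```

```bash
python3 - <<'E'
from h import *
st(); c=cam('scene')
a=cv2.resize(c['pixels'][200:310,200:340],None,fx=5,fy=5,interpolation=cv2.INTER_CUBIC); cv2.imwrite('pics/s3.png',np.clip(a[:,:,::-1]*1.3,0,255).astype(np.uint8))
E
```

```text
t 9.1333 q [-0.89  0.06  0.86  2.12 -0.06  0.98 -1.78] p [ 0.4421 -0.0175  0.0826] xyaw -12.49 down -1.0 F [ 0.8  1.4 -0.4] w 0.017639584941609956 39.99972405843437
```

View pics/s3.png

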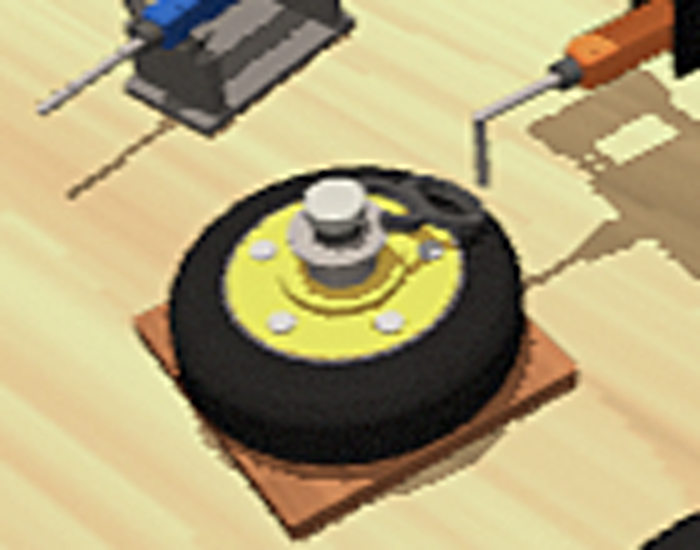

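The crop shows the ring off the axle and lying on the wheel, loop at about (450,207), and the pin free beside it. I measure the loop's distance to the axle, after lifting first so the camera has a clear view.

Call:
apply_moves:
  steps:
    - [0,0,0,0,0,-20,-1]
    - [0,0,0,0,0,-50,-1]
    - [0,0,0,0,0,-85,-1]
    - [0,0,0,0,0,-87,-1]
    - [0,0,0,0,0,-87,-1]

```text
time: 9.6
ee_pos: [0.4435, -0.0172, 0.1711]
eef_rot: [0.994, -0.109, 0.002, -0.001]
ft_force: [-0.3, 0.1, -1.4]
width: 0.018
grip_force: 40.0
```

```bash
python3 - <<'E'
from h import *
st()
ax=np.array([.6145,-.0565])
for n in ['scene','wrist']:
    c=cam(n); P=cloud(c); save(c,n+'3.png')
    hsv=cv2.cvtColor(c['pixels'],cv2.COLOR_RGB2HSV)
    d=np.linalg.norm(P[:,:,:2]-ax,axis=2)
    q=P[(P[:,:,2]>.057)&(P[:,:,2]<.09)&(d>.025)&(d<.1)]
    print(n,len(q)); 
    if len(q):
        e=(q[:,:2]-ax)@np.array([-.976,.217]); f=(q[:,:2]-ax)@np.array([-.217,-.976])
        print('along',np.percentile(e,[1,50,99]),'across',np.percentile(f,[1,99]),'z',np.percentile(q[:,2],[5,50,95]), 'z far',q[e>e.max()-.006,2].mean(),'z near',q[e<.04,2].mean() if (e<.04).any() else None)
E
python3 - <<'E'
import cv2,numpy as np
a=cv2.imread('pics/wrist3.png')[0:150,220:420]
cv2.imwrite('pics/w3c.png',np.clip(cv2.resize(a,None,fx=4,fy=4,interpolation=cv2.INTER_CUBIC)*1.3,0,255).astype(np.uint8))
E
```

```text
t 9.6 q [-0.92 -0.11  0.83  2.02  0.09  1.19 -1.92] p [ 0.4435 -0.0172  0.1711] xyaw -12.49 down -1.0 F [-0.3  0.1 -1.4] w 0.01797545472341125 39.999924916774035
scene 154
along [-0.02388857  0.03659069  0.06109747] across [-0.02551253  0.01806326] z [0.05727616 0.06760933 0.07719108] z far 0.05855553445145475 z near 0.07014486707894235
wrist 1176
along [0.02573605 0.04407955 0.06589575] across [-0.01702443  0.01889929] z [0.05848293 0.06899706 0.07613028] z far 0.0589867414057823 z near 0.07296318436125426
```

View pics/w3c.png

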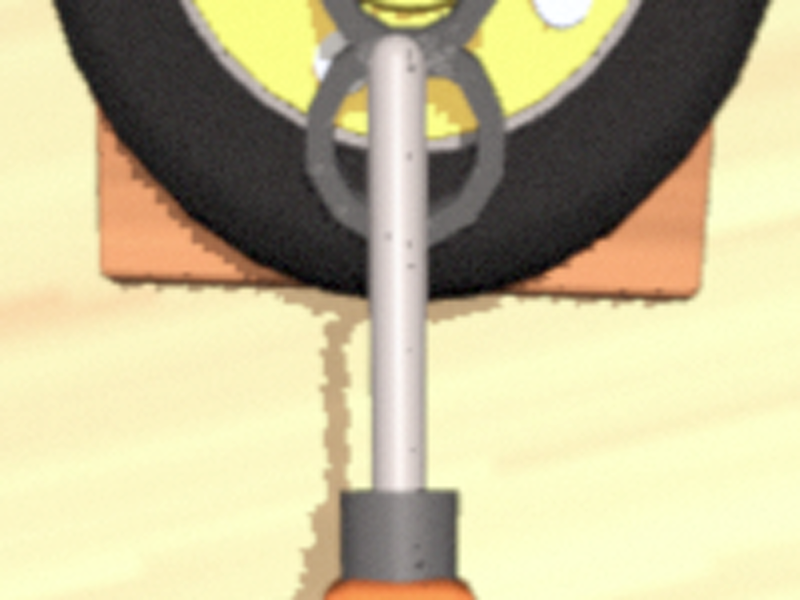

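The loop is clear of the groove, but its far rim is only about 62–66 mm from the axle, so its middle is about 46–50 mm off. That is too near the 47 mm limit. I will hook it again and draw it a little further. First, where the loop middle is now (crop (405,145), full image (321,36)):

```bash
python3 - <<'E'
from h import *
c=cam('wrist'); P=cloud(c); ax=np.array([.6145,-.0565])
for z in (.060,.064): 
    p=plane(c,321,36.3,z); l=plane(c,220+308/4,37.5,z); q=plane(c,220+505/4,35,z); print(z,p,np.linalg.norm(p[:2]-ax),np.linalg.norm(l-q))
for v in (50,55,57,58,59,60,62): print(v,P[v,312],P[v,328])
s=P[(P[:,:,2]>.18)&(P[:,:,2]<.2)&(P[:,:,0]>.5)&(P[:,:,0]<.6)&(abs(P[:,:,1]+.04)<.02)]
print('elbow',s[s[:,0]>s[:,0].max()-.005].mean(0),s.max(0))
st()
E
```

```text
0.06 [ 0.56355716 -0.04641765  0.06      ] 0.051930983863462385 0.037616896780657806
0.064 [ 0.56274433 -0.04622269  0.064     ] 0.05276620402179428 0.03706076927324942
50 [ 0.53351992 -0.03552625  0.18718357] [ 0.55345745 -0.04977801  0.05705907]
55 [ 0.53154146 -0.03509351  0.1880266 ] [ 0.54977476 -0.04895782  0.05810196]
57 [ 0.53076981 -0.03492228  0.18825214] [ 0.54812006 -0.04855928  0.05976524]
58 [ 0.53055671 -0.03484939  0.18723903] [ 0.54769077 -0.0485147   0.05785581]
59 [ 0.53006557 -0.03475585  0.18803169] [ 0.5479096  -0.04872742  0.05126639]
60 [ 0.52985176 -0.0346818   0.18697678] [ 0.54738495 -0.04865114  0.04979994]
62 [ 0.52908183 -0.03450935  0.1871346 ] [ 0.54585301 -0.04830832  0.05029907]
elbow [ 0.5448812  -0.04083704  0.18918983] [ 0.5478988  -0.02480553  0.19507908]
t 9.75 q [-0.92 -0.11  0.83  2.03  0.09  1.19 -1.92] p [ 0.4415 -0.0176  0.1684] xyaw -12.5 down -1.0 F [ 0.5 -0.4 -0.5] w 0.017651640269571195 39.9997463542968
```

The loop middle is at about (0.563, -0.046), roughly 50–52 mm off the axle. I take another centimetre for margin.

Call:
apply_moves:
  steps:
    - [0,0,0,18,2,20,-1]
    - [0,0,0,18,2,45,-1]
    - [0,0,0,18,2,65,-1]
    - [0,0,0,18,2,75,-1]
    - [0,0,0,18,2,82,-1]
    - [0,0,0,18,2,87,-1]
    - [0,0,0,18,2,91,-1]
    - [0,0,0,18,2,91,-1]
    - [0,0,0,14,2,91,-1]
    - [0,0,0,10,2,91,-1]
    - [0,0,0,7,2,91,-1]
    - [0,0,0,4,2,91,-1]
    - [0,0,0,1,2,91,-1]
    - [0,0,0,-2,2,91,-1]
    - [0,0,0,-4,2,91,-1]
    - [0,0,0,-4,2,91,-1]
    - [0,0,0,2,2,91,-1]
    - [0,0,0,2,2,80,-1]
    - [0,0,0,2,2,50,-1]
    - [0,0,0,2,2,0,-1]

```text
time: 11.42
ee_pos: [0.4422, -0.0207, 0.1602]
eef_rot: [0.994, -0.109, -0.002, 0.002]
ft_force: [1.3, 1.5, -0.6]
width: 0.0179
grip_force: 40.0
```

```bash
python3 - <<'E'
from h import *
st()
c=cam('wrist'); P=cloud(c); a=c['pixels'][0:150,220:420]
cv2.imwrite('pics/w4.png',np.clip(cv2.resize(a,None,fx=4,fy=4,interpolation=cv2.INTER_CUBIC)[:,:,::-1]*1.3,0,255).astype(np.uint8))
ax=np.array([.6145,-.0565]);d=np.linalg.norm(P[:,:,:2]-ax,axis=2)
q=P[(P[:,:,2]>.056)&(P[:,:,2]<.09)&(d>.025)&(d<.1)]
e=(q[:,:2]-ax)@np.array([-.976,.217]);print(np.percentile(e,[1,50,99]),q[:,2].min(),q[:,2].max())
togo([.4859,-.421,.20],7.9)
E
```

```text
t 11.4167 q [-0.95 -0.09  0.87  2.03  0.08  1.18 -1.9 ] p [ 0.4422 -0.0207  0.1602] xyaw -12.53 down -1.0 F [ 1.3  1.5 -0.6] w 0.017887438954412686 39.998914673924446
[0.0291568  0.0500385  0.07551669] 0.056002466668592044 0.06197902866206095
turn [-0.001 -0.006 -0.359] shift [126.  381.7 -31.2]
```

View pics/w4.png

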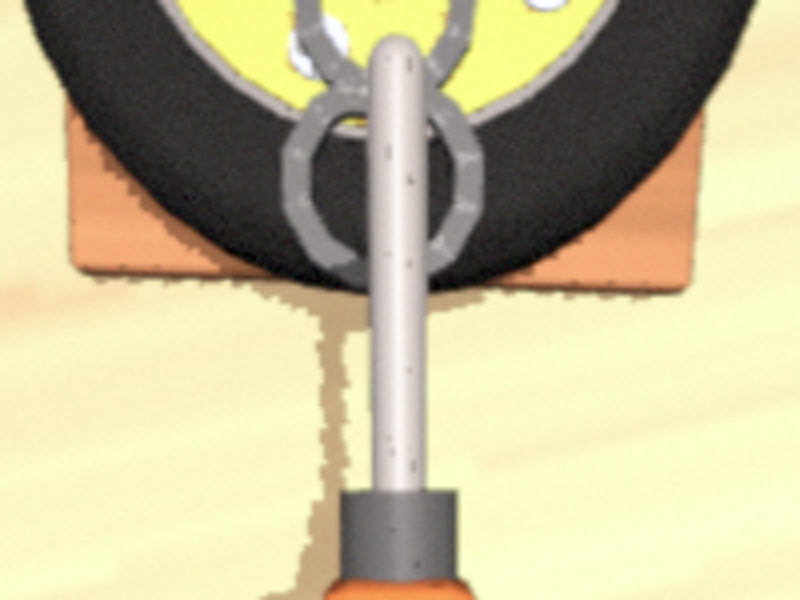

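The ring now lies flat on the wheel, with its far rim about 75 mm from the axle, so the loop middle is about 59 mm off. I take the pick back.

Call:
apply_moves:
  steps:
    - [0,0,0,0,0,-25,-1]
    - [0,0,-0.05,10,35,-25,-1]
    - [0,0,-0.1,22,70,-25,-1]
    - [0,0,-0.15,34,105,-25,-1]
    - [0,0,-0.2,46,140,-25,-1]
    - [0,0,-0.25,58,175,-25,-1]
    - [0,0,-0.3,70,210,-25,-1]
    - [0,0,-0.356,81,245,-25,-1]
    - [0,0,-0.356,93,280,-25,-1]
    - [0,0,-0.356,104,315,-25,-1]
    - [0,0,-0.356,116,350,-25,-1]
    - [0,0,-0.356,122,370,-25,-1]
    - [0,0,-0.356,125,380,-25,-1]
    - [0,0,-0.356,125,380,-25,-1]
    - [0,0,-0.356,125,380,-25,-1]
    - [0,0,-0.356,125,380,-25,-1]
    - [0,0,-0.356,125,380,-25,-1]
    - [0,0,-0.356,125,380,-25,-1]

```text
time: 12.97
ee_pos: [0.4843, -0.4168, 0.1862]
eef_rot: [0.998, 0.07, 0.0, -0.0]
ft_force: [0.9, -0.3, -0.9]
width: 0.0175
grip_force: 40.0
```

```bash
python3 - <<'E'
from h import *
st(); togo([.4859,-.421,.034],7.9)
c=cam('wrist'); P=cloud(c); save(c,'w5.png')
s=P[(P[:,:,2]>.17)&(P[:,:,0]>.55)&(P[:,:,0]<.62)&(abs(P[:,:,1]+.41)<.03)]
if len(s): print('elbow',s[s[:,0]>s[:,0].max()-.005].mean(0),s.max(0))
st()
E
```

```text
t 12.9667 q [-0.07  0.55  1.01  1.51 -0.48  1.34 -0.45] p [ 0.4843 -0.4168  0.1862] xyaw 8.01 down -1.0 F [ 0.9 -0.3 -0.9] w 0.01748268030405556 39.99976663850248
turn [-0.001 -0.001  0.002] shift [  0.9   4.5 152.2]
elbow [ 0.58871144 -0.40243569  0.20662175] [ 0.59179894 -0.39940432  0.34813065]
t 13.0167 q [-0.07  0.55  1.01  1.51 -0.48  1.34 -0.45] p [ 0.4841 -0.417   0.1863] xyaw 7.99 down -1.0 F [0.9 0.9 0.3] w 0.017611076351076647 39.99977756291628
```

Call:
apply_moves:
  steps:
    - [0,0,0,1.5,4,0,-1]
    - [0,0,0,1.5,4,25,-1]
    - [0,0,0,1.5,4,55,-1]
    - [0,0,0,1.5,4,85,-1]
    - [0,0,0,1.5,4,105,-1]
    - [0,0,0,1.5,4,118,-1]
    - [0,0,0,1.5,4,127,-1]
    - [0,0,0,1.5,4,134,-1]
    - [0,0,0,1.5,4,140,-1]
    - [0,0,0,1.5,4,145,-1]
    - [0,0,0,1.5,4,149,-1]
    - [0,0,0,1.5,4,151,-1]
    - [0,0,0,1.5,4,151,-1]
    - [0,0,0,1.5,4,151,-1]

```text
time: 14.18
ee_pos: [0.4856, -0.4219, 0.0355]
eef_rot: [0.998, 0.069, 0.0, 0.0]
ft_force: [-0.2, 0.1, -0.9]
width: 0.0175
grip_force: 40.0
```

```bash
python3 - <<'E'
from h import *
st()
E
```

```text
t 14.1833 q [ 0.01  0.71  0.89  1.64 -0.61  1.1  -0.36] p [ 0.4856 -0.4219  0.0355] xyaw 7.89 down -1.0 F [-0.2  0.1 -0.9] w 0.017549791211825386 39.99973760917783
```

Call:
apply_moves:
  steps:
    - [0,0,0,0,0,1.5,-1]
    - [0,0,0,0,0,1.5,-1]
    - [0,0,0,0,0,1.5,-0.4]
    - [0,0,0,0,0,1.5,-0.2]
    - [0,0,0,0,0,1.5,0.2]
    - [0,0,0,0,0,1.5,0.6]
    - [0,0,0,0,0,1.5,1]
    - [0,0,0,0,0,1.5,1]
    - [0,0,0,0,0,1.5,1]
    - [0,0,0,0,0,1.5,1]
    - [0,0,0,0,0,-10,1]
    - [0,0,0,0,0,-30,1]
    - [0,0,0,0,0,-60,1]
    - [0,0,0,0,0,-95,1]
    - [0,0,0,0,0,-130,1]
    - [0,0,0,0,0,-165,1]
    - [0,0,0,0,0,-165,1]
    - [0,0,0,0,0,-165,1]

```text
time: 15.68
ee_pos: [0.486, -0.4228, 0.203]
eef_rot: [0.998, 0.069, 0.002, 0.001]
ft_force: [-0.3, -0.6, -1.4]
width: 0.0868
grip_force: 0.0
```

```bash
python3 - <<'E'
from h import *
st(); c=cam('wrist'); save(c,'w6.png')
P=cloud(c); hsv=cv2.cvtColor(c['pixels'],cv2.COLOR_RGB2HSV)
k=np.zeros((400,640),bool);k[120:250,295:355]=1
m=(cv2.inRange(hsv,(3,150,60),(20,255,255))>0)&(P[:,:,2]>.05)&(P[:,:,2]<.075)&k
q=P[m]; print(len(q),cv2.minAreaRect(q[:,:2].astype(np.float32)*1000),np.percentile(q[:,2],[5,50,95]))
E
```

```text
t 15.6833 q [-0.06  0.55  1.02  1.48 -0.47  1.37 -0.45] p [ 0.486  -0.4228  0.203 ] xyaw 7.88 down -1.0 F [-0.3 -0.6 -1.4] w 0.08682154898226303 0.0
1410 ((486.83099365234375, -422.22320556640625), (107.29826354980469, 17.772872924804688), 8.916437149047852) [0.05918679 0.06128816 0.06254943]
```

View pics/w6.png

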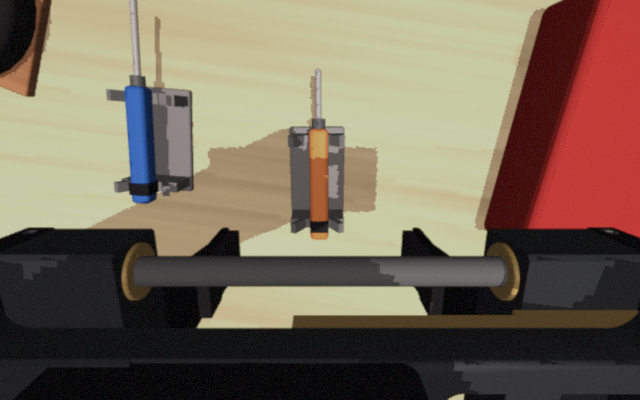

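The pick lies level on its rest at (318,180), within 2 mm of where it was, and the gripper is clear. I hand the job in.

```bash
python3 -c "
from bench import r
print(r.close_job())"
```

```text
the job is handed in; nothing more can be done
None
```

The job is handed in; no verdict came back. The yellow wheel's ring lies flat on the wheel with its loop about 59 mm from the axle, the pick is level on its rest within about 2 mm of where it lay, and I never went near the red wheel's ring.

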